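# Restart the bench grinder with its dust extractor

## Task

Restart the bench grinder by fingertip presses alone, grasping nothing: first switch on the dust extractor by pushing the raised end of the rocker on the square switch box fully down, then press the small breaker pin on the long console fully in so that it stays in, and last press the wide flat start button fully in and hold it there for a good second before letting go. Do not start the grinder early and do not press the mushroom-shaped stop button. The switch box is loose: do not lift, tip or shove it, and leave the tin, wrench, jar and spare wheel where they are.

Things in the scene. Friction and masses are not known exactly. Their poses are not given: they have to be found in the camera images.
- console: The grinder's control console, fixed: a long grey box with a metal top plate, 130 (its x) x 240 (its y) x 50 mm high, standing on the bench to the left or right, turned up to 0.35 rad. Origin at the centre of its underside, z up. Start button, breaker pin and stop mushroom stand on its top in a row along its y, 65 mm apart, in any order.
- start (a joint): Start button travel, m: 0 = out, 0.006 = fully in. Moves straight down; springs back when let go; about 1.5 N to begin, 5 N fully in.
- start_top (a point): Centre of the start button's flat black top, diameter 36 mm, 67 mm above the bench when out; moves with the button. The steel collar round it (diameter 48 mm) is 9 mm below the top when out, 3 mm below it when fully in.
- reset (a joint): Breaker pin travel, m: near 0 = popped out, 0.006 = fully in. Moves straight down against about 3 N of friction and stays where it is left.
- reset_top (a point): Centre of the breaker pin's flat black top, diameter 14 mm, the smallest control; 67 mm above the bench when out, 61 mm when in; moves with the pin. Steel collar round it (diameter 24 mm), 9 mm below the top when out.
- stop (a joint): Stop button travel, m: 0 = out, must not be pressed. Springy.
- stop_top (a point): Centre of the stop button's top: a black mushroom head, diameter 42 mm, 84 mm above the bench, the tallest control.
- switchbox: The dust extractor's switch box: a loose square grey box, 130 x 130 x 50 mm high, 0.9 kg, at the other side from the console, turned up to 1.5 rad. Origin at the centre of its underside, z up. The rocker sits on its top centre; its raised end points along the box's +x.
- rocker (a joint): Rocker angle, rad: 0 to 0.06 = off as found (the +x end raised), 0.5 = fully on (the +x end down). Stays where it is left; about 4 N at the end moves it.
- rocker_raised (a point): Point on the top face of the black rocker, on its centre line, 24 mm from the pivot towards the raised end; about 76 mm above the bench when off, 64 mm when on; moves with the rocker. The rocker is a slab 64 mm long (box x), 36 mm wide (box y), 10 mm thick; its pivot lies above the box centre, 65 mm above the bench. The two steel cheeks beside the pivot reach 66 mm above the bench.
- oil_tin: Bystander: upright metal tin, diameter 42 mm, 85 mm high, loose, between console and switch box. Origin at the centre of its underside.
- wrench: Bystander: steel wrench, 170 mm long, lying loose beyond the controls. Origin at the middle of its underside, long axis x.
- screw_jar: Bystander: glass jar with lid, diameter 56 mm, 75 mm high, loose, beyond the controls. Origin at the centre of its underside.
- spare_wheel: Bystander: flat grey spare grinding wheel, diameter 100 mm, 20 mm thick, lying loose beyond the controls. Origin at the centre of its underside.
There are look-alikes about, which are no part of the job. Leave any blue or yellow look-alike of the switchbox alone.

How it is judged:
By the outcome, as a careful person would: the job done as asked, in the order asked, and still so for the second after the job is handed in, with the robot touching nothing.
It also fails if it takes over 48 s, if anything falls off the work surface, if the arm or the gripper's body presses on something with over 40 N, if the wrist force passes 120 N, or if a joint passes its speed limit or range.

## Robot

A 7-joint arm with a two-finger parallel gripper is mounted at the origin on the work surface. World frame = base frame: x ahead of the robot, y to its left, z up, the work surface at z = 0. Lengths are in m, angles in rad, forces in N, time in s.
With the tool pointing down it reaches from about 0.4 to 0.875 m from the base axis. Payload 6.5 kg.
Tool frame: the origin (TCP) lies on the centre line of the jaws, within the pads' length; the fingertips stand 14 mm ahead of it and the grasp point (between the pads) lies 5 mm behind it; z points along the fingers, x is the direction in which the jaws open and shut, and the axes are right-handed (so a half turn about z gives the same grasp; the last joint's range is limited). The gripper opens to 88 mm and grips with 3 to 60 N. Pads are 18 mm wide; open, the fingers measure 123 mm over their backs; the gripper's body (75 mm by 187 mm) begins 45 mm behind the grasp point.
Start: joints at [1.224, 0.536, -0.004, 1.538, 0.003, 1.067, -0.071], TCP at [0.18, -0.625, 0.253] pointing down, gripper open.
Joint ranges: [-2.7, 2.7], [-0.37, 2.16], [-1.27, 1.26], [0.24, 2.4], [-1.31, 4.45], [0.19, 1.91], [-2.76, 2.76]. Speed limits (rad/s): [2.39, 2.39, 3.14, 3.14, 3.14, 3.14, 3.14].

## Interface

Orientations are given as [roll, pitch, yaw] about the fixed x, y, z axes, in that order (R = Rz(yaw) Ry(pitch) Rx(roll)).
In Python, from bench import * gives the robot as it stands.
- The arm moves only by the shell command python3 -m jog 'ROWS'. ROWS is JSON, a list of rows, each a list of 7 numbers: the shift along the tool's x, y, z in m, then the turn, a rotation vector about the tool's x, y, z in rad, then the opening in per cent of the stroke, from 0 (shut) to 100 (fully open). In form: [[x, y, z, ax, ay, az, gripper], ...]. A call has 1 to 5 rows; each row shifts and turns the commanded pose from where the row before left it, along the tool's axes as they then stand; what a row does not reach is not made up. A row lasts 1/12 s, in which the tool goes at most 41.7 mm and 7.16 degrees, less where a joint would pass 70% of its speed; a pose out of reach is approached as far as the arm can. A call with a gripper value outside its range is refused whole. The fingers move at their own pace and stop on an object; the grip force is fixed at half the most. Time passes only in rows, so rows that do not move let the fingers close. It gives the time, the measured TCP pose, the force and the opening at its end, in the units of the state.
- read_state(): the state, without advancing time (a new reading comes with each control period).
- grab_frame(name): name is "side" or "top"; returns a dict with "img" (400x640x3 uint8, blue, green, red), "depth" (400x640 float32, m along the optical axis (not along the pixel's ray), 0 where there is no reading), "K" (3x3 intrinsics, pixels), "xyz" and "orientation" of the camera in the world. Camera axes: x right, y up, looking along -z (the intrinsics and any distortion apply to the point x, -y, -z); pixel columns grow to the right and rows downward; lengths in m; the calibration is good to about 2 mm. A picture is of the moment at which its call begins.
- close_job(): hands the job in, once; it reports no verdict.
Trained networks look in a picture, given as the dict that the camera call returned (one of the last four; its "shot" number tells which), for a name from the list of things; names that differ only in an ending like _2 or _b are one class to them, and where a whole thing is asked for, a point or a joint stands for the part that bears it (a point fixed in the world has none). Each returns a list of dicts, best first, with "p" (0 to 1); they miss things now and then, are a little off and sometimes report something else, mostly with a low value. They report only what shows in the picture. A call takes as long as a camera call. They do not tell look-alikes from the thing itself.
- search_frame(picture, label): "uv" ([column, row] in pixels, amid what is visible of it).
The state is a dict: "clock": time; "joint_positions": joint angles; "joint_velocities": joint speeds; "effort": joint torques, N m; "tcp_pos": TCP position; "orientation": TCP orientation; "force": force on the tool from outside, world axes, zero at the start; "torque": the same for the moment, N m; "grip_width": finger opening in m.
Only numpy, scipy, OpenCV 4.12 (cv2) and the standard library are available. Lean on these libraries where they do the work, as an engineer would, in place of code of your own. Each camera call takes 0.05 s, during which the arm holds its last target.

## Working session

There is one attempt and no reset: what is moved stays moved. The work goes in short steps, Python scripts to look and compute and a shell command to move; the robot and the scene stay as the last step left them, time stands still between calls to the robot, and variables do not carry over. Pictures are saved under pics/ and viewed, and the job is handed in when it is done.

```bash
mkdir -p pics; ls
cat > h.py <<'E'
from bench import *
import numpy as np, cv2
from scipy.spatial.transform import Rotation as R
def world(f,u,v,d=None):
    K=np.array(f["K"]); u=np.asarray(u);v=np.asarray(v)
    if d is None: d=f["depth"][v.astype(int),u.astype(int)]
    p=np.stack([(u-K[0,2])/K[0,0]*d, -(v-K[1,2])/K[1,1]*d, -d],-1)
    return p@R.from_euler('xyz',f["orientation"]).as_matrix().T+np.array(f["xyz"])
E
python3 - <<'E'
from h import *
for n in ("side","top"):
    f=grab_frame(n); cv2.imwrite(f"pics/{n}0.png",f["img"]); print(n,{k:v for k,v in f.items() if k not in("img","depth")})
    np.savez(f"/tmp/{n}0.npz",**{k:np.array(v) for k,v in f.items()})
    for l in ("start_top","reset_top","stop_top","switchbox","rocker_raised","console","oil_tin"):
        for r in search_frame(f,l)[:3]:
            u,v=r["uv"]; print(l,np.round(r["uv"]),round(r["p"],2),np.round(world(f,u,v),3))
print(read_state())
E
```

```text
pics
side {'K': array([[454.59755769,   0.        , 314.13282977],
       [  0.        , 454.59755769, 192.20122121],
       [  0.        ,   0.        ,   1.        ]]), 'xyz': array([0.53274844, 1.03728666, 0.66306972]), 'orientation': array([ 1.01355477, -0.0117768 , -3.12486427]), 'shot': 1}
reset_top [319. 158.] 0.45 [ 0.531 -0.105  0.067]
stop_top [294. 220.] 0.23 [0.586 0.203 0.068]
switchbox [425. 320.] 0.9 [0.339 0.471 0.049]
switchbox [303. 303.] 0.77 [0.556 0.442 0.053]
switchbox [386. 224.] 0.56 [0.374 0.183 0.049]
rocker_raised [430. 302.] 0.84 [0.327 0.445 0.067]
rocker_raised [297. 219.] 0.77 [0.579 0.194 0.065]
rocker_raised [387. 206.] 0.75 [0.368 0.138 0.07 ]
console [315. 164.] 0.96 [ 0.541 -0.095  0.052]
oil_tin [324. 186.] 0.6 [0.518 0.024 0.052]
top {'K': array([[456.69726248,   0.        , 317.62645613],
       [  0.        , 456.69726248, 198.03794264],
       [  0.        ,   0.        ,   1.        ]]), 'xyz': array([0.42967758, 0.07678756, 1.17949448]), 'orientation': array([ 0.12051513, -0.00281353, -1.54556605]), 'shot': 2}
start_top [396. 213.] 0.64 [ 0.
[... 576 characters left out ...]
sitions': array([ 1.22376324,  0.53636193, -0.00439264,  1.53789104,  0.00263493,
        1.06727969, -0.07119663]), 'joint_velocities': array([ 1.74289566e-03,  1.68403598e-03,  1.58050577e-03, -2.30978233e-03,
       -1.37034189e-05, -6.53908311e-05, -7.72214955e-04]), 'effort': array([-2.03316772e-04, -5.70849109e+01,  9.89336483e-01, -2.51905507e+01,
       -5.63041214e-02,  1.08538818e-02,  6.46206809e-05]), 'tcp_pos': array([ 0.18014205, -0.62454724,  0.25274416]), 'orientation': array([ 3.14153417e+00, -6.99543111e-05, -1.28991283e+00]), 'force': array([ 1.02686402, -0.18429983, -0.23829899]), 'torque': array([-0.04151741,  0.06370695, -0.0190997 ]), 'grip_width': 0.08793155895322895}
```

View pics/top0.png

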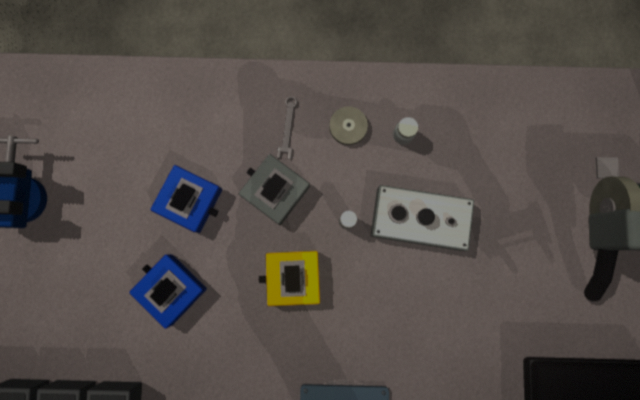

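View pics/side0.png

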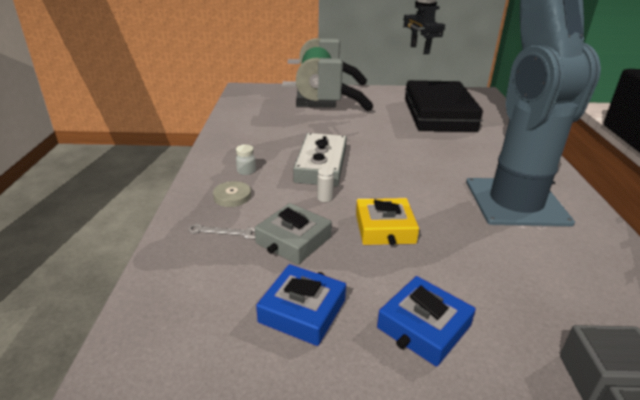

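The top picture shows four boxes with a rocker: blue at (185,198), blue at (168,291), yellow at (293,279) and grey at (275,188). Only the grey one fits. On the white-grey console there are three controls, near (399,213), (427,217) and (452,221). I'll confirm both in enlarged crops and measure from depth.

Run:
```python
from h import *
f=dict(np.load("/tmp/top0.npz")); g=dict(np.load("/tmp/side0.npz"))
im=f["img"]
a=cv2.resize(im[145:235,230:320],(400,400),interpolation=cv2.INTER_CUBIC)
b=cv2.resize(im[172:262,370:480],(489,400),interpolation=cv2.INTER_CUBIC)[:, :400]
s=g["img"]; c=cv2.resize(s[195:270,245:345],(400,300)); e=cv2.resize(s[125:200,275:375],(400,300))
b=cv2.resize(im[172:262,370:480],(400,327)); b=cv2.copyMakeBorder(b,0,73,0,0,cv2.BORDER_CONSTANT)
out=np.vstack([np.hstack([a,b])*1,np.hstack([c,e])]); out=cv2.resize(out,(685,600)); out=cv2.convertScaleAbs(out,alpha=1.5)
cv2.imwrite("pics/crop0.png",out)
vv,uu=np.mgrid[0:400,0:640]
for n,F in(("top",f),("side",g)):
    P=world(F,uu,vv); ok=F["depth"]>0; bgr=F["img"].astype(float); lum=bgr.mean(-1)
    # box tops
    for nm,c0,r in(("box",(0.575,0.19),0.12),("con",(0.525,-0.17),0.16)):
        d=np.hypot(P[...,0]-c0[0],P[...,1]-c0[1])
        m=ok&(d<r)&(P[...,2]>0.044)&(P[...,2]<0.056)
        pts=P[m][:,:2].astype(np.float32); print(n,nm,m.sum(),cv2.minAreaRect(pts))
        m=ok&(d<r)&(P[...,2]>0.058)&(P[...,2]<0.1)
        k,lab,st,ce=cv2.connectedComponentsWithStats(m.astype(np.uint8))
        for i in range(1,k):
            if st[i,4]>5:
                q=P[lab==i]; print("  ",st[i,4],np.round(ce[i]),np.round(q.mean(0),4),"max z",q[:,2].max().round(4),cv2.minAreaRect(q[:,:2].astype(np.float32)))
    print(n,"bench z",np.median(P[ok&(abs(P[...,2])<.02)][:,2]))
```

```text
top box 2158 ((0.5873575210571289, 0.18784023821353912), (0.1301238238811493, 0.1297806352376938), 54.47439956665039)
   440 [273. 188.] [0.5871 0.1878 0.0687] max z 0.079 ((0.587297260761261, 0.18801280856132507), (0.053172312676906586, 0.06329017132520676), 54.71285629272461)
top con 4405 ((0.5245304107666016, -0.18647322058677673), (0.24068842828273773, 0.1302402764558792), 82.66716766357422)
   207 [399. 213.] [ 0.5322 -0.1227  0.0648] max z 0.0711 ((0.5335795283317566, -0.12411664426326752), (0.04156649112701416, 0.04090244323015213), 53.34323501586914)
   237 [426. 217.] [ 0.5236 -0.1848  0.0807] max z 0.0884 ((0.5237236618995667, -0.18617723882198334), (0.03889818489551544, 0.03961847722530365), 3.6458323001861572)
   29 [355. 219.] [ 0.514  -0.0136  0.083 ] max z 0.0882 ((0.5142499208450317, -0.014320282265543938), (0.02803659252822399, 0.006267441902309656), 2.501574754714966)
   49 [450. 221.] [ 0.5159 -0.2492  0.0632] max z 0.0707 ((0.5156090259552002, -0.24953798949718475), (0.018933521583676338, 0.01957554928958416), 46.69580841064453)
top bench z -0.0005096122874200804

[... 236 characters left out ...]
6919, 0.06387298554182053), 54.15299987792969)
side con 1284 ((0.5234577655792236, -0.18199646472930908), (0.24242687225341797, 0.1299796998500824), 82.48841094970703)
   127 [322. 143.] [ 0.5222 -0.1852  0.0747] max z 0.0848 ((0.5243431925773621, -0.20808099210262299), (0.09313996881246567, 0.038575999438762665), 89.7196273803711)
   86 [319. 157.] [ 0.5325 -0.1156  0.0641] max z 0.0685 ((0.5324472188949585, -0.11816859990358353), (0.04255784675478935, 0.033242229372262955), 82.4616470336914)
   10 [326. 168.] [ 0.512  -0.0131  0.0838] max z 0.0854 ((0.5120809078216553, -0.014050629921257496), (0.004900156054645777, 0.021078038960695267), 85.4798355102539)
side bench z -0.000555315585796301
```

View pics/crop0.png

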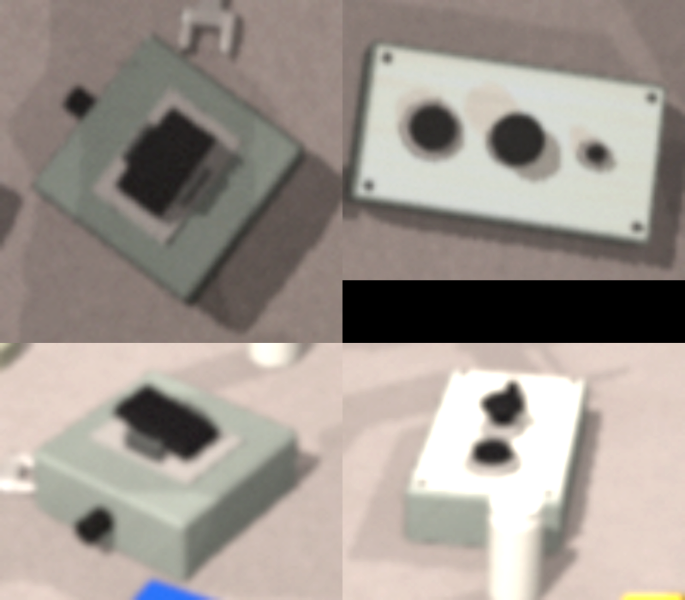

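The crop confirms it. The grey box at (275,188) has a rocker along the image diagonal and its sockets and cheeks beside it. The console controls are start (399,213) wide and low, stop mushroom (427,217) tallest and in the middle, and breaker pin (452,221) smallest. Next I'll find the rocker's raised end.

Run:
```python
from h import *
vv,uu=np.mgrid[0:400,0:640]
for n in("top","side"):
    F=dict(np.load(f"/tmp/{n}0.npz")); P=world(F,uu,vv); c0=np.array([.5875,.189]); 
    d=np.hypot(P[...,0]-c0[0],P[...,1]-c0[1]); lum=F["img"].max(-1)
    m=(d<.045)&(P[...,2]>.058)
    a=-0.616; q=P[m]; X=(q[:,:2]-c0)@[np.cos(a),np.sin(a)]; Y=(q[:,:2]-c0)@[-np.sin(a),np.cos(a)]
    s=abs(Y)<.012
    for lo in np.arange(-.04,.04,.008):
        k=s&(X>=lo)&(X<lo+.008)
        if k.any(): print(n,round(lo+.004,3),k.sum(),q[k,2].mean().round(4),lum[m][k].mean().round())
    print(n,"X range",X[s].min(),X[s].max(), "Y",Y.min(),Y.max())
    p=world(F,*{"top":(np.array([399,427,452]),np.array([213,217,221])),"side":(np.array([319,322]),np.array([157,143]))}[n]);print(p)
```

```text
top -0.028 29 0.0648 41.0
top -0.02 32 0.0655 22.0
top -0.012 30 0.0671 22.0
top -0.004 32 0.0683 23.0
top 0.004 31 0.0703 23.0
top 0.012 31 0.0709 23.0
top 0.02 33 0.0736 24.0
top 0.028 29 0.074 27.0
top 0.036 1 0.0687 46.0
top X range -0.03124176608094599 0.032049761450084736 Y -0.027508248912622973 0.025665036830069855
[[ 0.53281749 -0.12304752  0.06556788]
 [ 0.52302446 -0.18674048  0.08570955]
 [ 0.51644796 -0.25249583  0.06619703]]
side -0.036 8 0.0613 52.0
side -0.028 31 0.0633 25.0
side -0.02 22 0.0655 24.0
side -0.012 27 0.0671 24.0
side -0.004 26 0.0686 24.0
side 0.004 27 0.0702 25.0
side 0.012 24 0.0719 24.0
side 0.02 24 0.0731 24.0
side 0.028 19 0.0744 43.0
side X range -0.03354918360224795 0.030396305512537445 Y -0.025363865365358725 0.02749736306552396
[[ 0.53110313 -0.11045216  0.06590193]
 [ 0.52302215 -0.17123082  0.08060946]]
```

The rocker's top rises towards -35° in world axes, about 1.7 mm per 10 mm, so box +x is at -0.616 rad. That puts the raised end on the right and near side. I'll close the fingers, turn to yaw 0, then travel.

```bash
cat > d.py <<'E'
from h import *
import sys
# usage: d.py x y z_tip yaw  -> remaining move in tool axes
s=read_state(); o=R.from_euler('xyz',s["orientation"]); M=o.as_matrix()
x,y,zt,yaw=map(float,sys.argv[1:5])
d=M.T@(np.array([x,y,zt+.014])-s["tcp_pos"])
T=R.from_euler('xyz',[np.pi,0,yaw]); rv=(o.inv()*T).as_rotvec()
print("t",round(s["clock"],2),"tcp",s["tcp_pos"].round(4),"rpy",s["orientation"].round(3),"F",s["force"].round(2),"w",round(s["grip_width"],4))
print("tool shift",d.round(4),"rot",rv.round(4))
E
python3 -m jog '[[0,0,0,0,0,-0.12,0],[0,0,0,0,0,-0.12,0],[0,0,0,0,0,-0.12,0],[0,0,0,0,0,-0.12,0],[0,0,0,0,0,-0.12,0]]'
python3 -m jog '[[0,0,0,0,0,-0.12,0],[0,0,0,0,0,-0.12,0],[0,0,0,0,0,-0.12,0],[0,0,0,0,0,-0.12,0],[0,0,0,0,0,-0.12,0]]'
python3 d.py 0.6102 0.1728 0.12 0.0
```

```text
clock: 1.22
tcp_pos: [0.1801, -0.6245, 0.2528]
orientation: [3.141, 0.0, -0.684]
force: [-0.0, 0.7, -0.1]
grip_width: 0.057
clock: 1.63
tcp_pos: [0.18, -0.6246, 0.2528]
orientation: [3.141, 0.0, -0.084]
force: [0.9, 0.1, -0.5]
grip_width: 0.0237
t 1.63 tcp [ 0.18   -0.6246  0.2528] rpy [ 3.141  0.    -0.084] F [ 0.94  0.15 -0.47] w 0.0237
tool shift [ 0.3616 -0.8307  0.1186] rot [ 0.0001  0.0001 -0.0842]
```

```bash
python3 -m jog '[[0,0,0,0,0,-0.084,0],[0.02,-0.036,0,0,0,0,0],[0.02,-0.036,0,0,0,0,0],[0.02,-0.036,0,0,0,0,0],[0.02,-0.036,0,0,0,0,0]]'
python3 -m jog '[[0.02,-0.036,0,0,0,0,0],[0.02,-0.036,0,0,0,0,0],[0.02,-0.036,0,0,0,0,0],[0.02,-0.036,0,0,0,0,0],[0.02,-0.036,0,0,0,0,0]]'
python3 d.py 0.6103 0.1728 0.12 0.0
```

```text
clock: 2.05
tcp_pos: [0.2615, -0.4795, 0.2527]
orientation: [3.141, -0.0, -0.007]
force: [1.9, -0.4, -0.1]
grip_width: 0.0005
clock: 2.47
tcp_pos: [0.3626, -0.3, 0.253]
orientation: [3.141, -0.0, -0.006]
force: [1.6, -0.2, 0.2]
grip_width: 0.0002
t 2.47 tcp [ 0.3626 -0.3     0.253 ] rpy [ 3.141 -0.    -0.006] F [ 1.55 -0.18  0.24] w 0.0002
tool shift [ 0.2446 -0.4744  0.1188] rot [ 0.0008 -0.0004 -0.0064]
```

```bash
python3 -m jog '[[0.02,-0.036,0,0,0,0,0],[0.02,-0.036,0,0,0,0,0],[0.02,-0.036,0,0,0,0,0],[0.02,-0.036,0,0,0,0,0],[0.02,-0.036,0,0,0,0,0]]'
python3 -m jog '[[0.02,-0.036,0,0,0,0,0],[0.02,-0.036,0,0,0,0,0],[0.02,-0.036,0,0,0,0,0],[0.02,-0.036,0,0,0,0,0],[0.02,-0.036,0,0,0,0,0]]'
python3 d.py 0.6103 0.1728 0.12 0.0
```

```text
clock: 2.88
tcp_pos: [0.4638, -0.1206, 0.2531]
orientation: [3.141, -0.001, -0.007]
force: [0.7, 0.2, 0.4]
grip_width: 0.0002
clock: 3.3
tcp_pos: [0.565, 0.0589, 0.2528]
orientation: [3.141, -0.0, -0.006]
force: [0.6, -0.6, 0.3]
grip_width: 0.0001
t 3.3 tcp [0.565  0.0589 0.2528] rpy [ 3.141 -0.    -0.006] F [ 0.61 -0.55  0.31] w 0.0001
tool shift [ 0.0445 -0.1143  0.1188] rot [ 0.0004 -0.0004 -0.0064]
```

Next come the last bit of travel, then the turn to yaw 0.955 (about tool z, -0.96).

```bash
python3 -m jog '[[0.015,-0.038,0,0,0,0,0],[0.015,-0.038,0,0,0,0,0],[0.0145,-0.0383,0,0,0,0,0],[0,0,0,0,0,-0.12,0],[0,0,0,0,0,-0.12,0]]'
python3 -m jog '[[0,0,0,0,0,-0.12,0],[0,0,0,0,0,-0.12,0],[0,0,0,0,0,-0.12,0],[0,0,0,0,0,-0.12,0],[0,0,0,0,0,-0.12,0]]'
python3 -m jog '[[0,0,0.03,0,0,-0.12,0],[0,0,0.03,0,0,0,0],[0,0,0.03,0,0,0,0],[0,0,0.028,0,0,0,0],[0,0,0,0,0,0,0]]'
python3 d.py 0.6103 0.1728 0.1 0.955
python3 - <<'E'
from h import *
for n in("top","side"):
    f=grab_frame(n); np.savez(f"/tmp/{n}1.npz",**{k:np.array(v) for k,v in f.items()})
    c={"top":(275,188),"side":(293,200)}[n]
    cv2.imwrite(f"pics/{n}1.png",cv2.resize(f["img"][c[1]-80:c[1]+80,c[0]-80:c[0]+80],(560,560)))
E
```

```text
clock: 3.72
tcp_pos: [0.6091, 0.1755, 0.2527]
orientation: [-3.14, -0.0, 0.245]
force: [-0.5, 0.2, -1.3]
grip_width: 0.0003
clock: 4.13
tcp_pos: [0.6095, 0.171, 0.2527]
orientation: [3.141, 0.0, 0.84]
force: [0.6, -0.3, -0.1]
grip_width: 0.0006
clock: 4.55
tcp_pos: [0.6063, 0.1692, 0.1292]
orientation: [-3.137, 0.007, 0.954]
force: [-1.0, -0.3, -0.5]
grip_width: 0.0007
t 4.55 tcp [0.6063 0.1692 0.1292] rpy [-3.137  0.007  0.954] F [-0.97 -0.25 -0.52] w 0.0007
tool shift [0.0054 0.0012 0.0152] rot [-0.0048  0.0075 -0.0011]
```

View pics/side1.png

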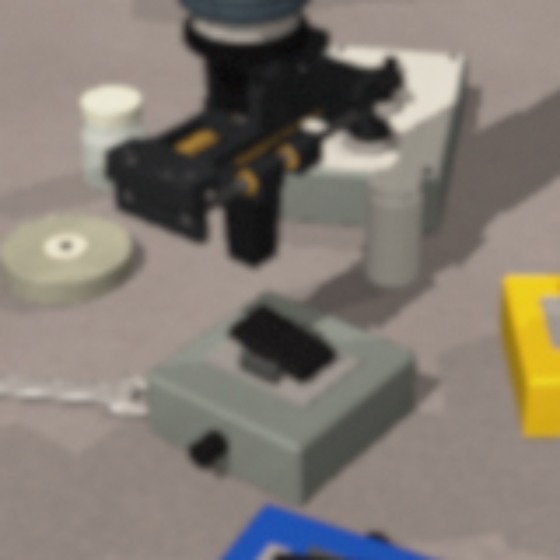

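View pics/top1.png

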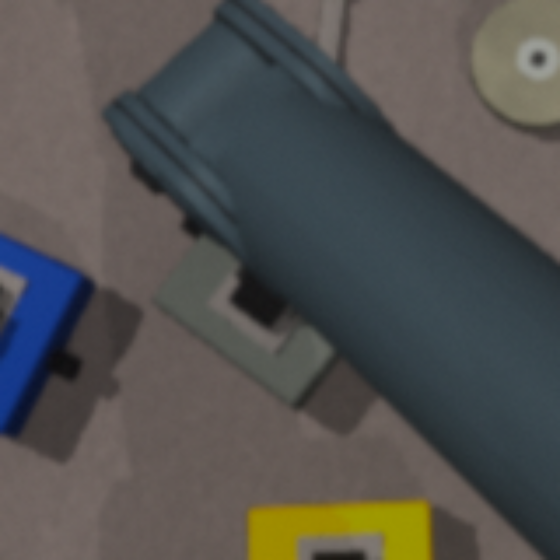

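```bash
python3 d.py 0.6103 0.1728 0.09 0.955
python3 - <<'E'
from h import *
vv,uu=np.mgrid[0:400,0:640]
F=dict(np.load("/tmp/side1.npz")); P=world(F,uu,vv)
d=np.hypot(P[...,0]-.607,P[...,1]-.17)
m=(d<.04)&(P[...,2]>.085)&(P[...,2]<.15)
q=P[m]; print(m.sum(),q.min(0),q.max(0))
a=.955;c=q[:,:2]-[.607,.17]
X=c@[np.cos(a),np.sin(a)];Y=c@[np.sin(a),-np.cos(a)]
for lo in np.arange(.09,.15,.01):
    k=(q[:,2]>lo)&(q[:,2]<lo+.01)
    if k.any(): print(round(lo,3),k.sum(),"toolx",X[k].min().round(4),X[k].max().round(4),"tooly",Y[k].min().round(4),Y[k].max().round(4))
m=(np.hypot(P[...,0]-.5875,P[...,1]-.19)<.12)&(abs(P[...,2]-.05)<.006);print(cv2.minAreaRect(P[m][:,:2].astype(np.float32)))
E
```

```text
t 4.65 tcp [0.6092 0.1711 0.1346] rpy [-3.141e+00  1.000e-03  9.540e-01] F [ 0.27 -0.32  0.24] w 0.0002
tool shift [ 0.002  -0.      0.0306] rot [-0.001  0.001 -0.001]
175 [0.58823521 0.16265698 0.11563896] [0.62295657 0.19079885 0.14999854]
0.11 7 toolx -0.0081 0.0116 tooly -0.0111 0.0072
0.12 53 toolx -0.0114 0.0178 tooly -0.0135 0.0085
0.13 54 toolx -0.013 0.018 tooly -0.0137 0.008
0.14 61 toolx -0.0167 0.0185 tooly -0.0138 0.0078
((0.5872668623924255, 0.19067269563674927), (0.13407792150974274, 0.1316208839416504), 53.882102966308594)
```

```bash
python3 -m jog '[[0.001,0,0.01,0,0,0,0],[0.001,0,0.01,0,0,0,0],[0,0,0.01,0,0,0,0],[0,0,0,0,0,0,0]]'
python3 d.py 0.6103 0.1728 0.07 0.955
python3 -m jog '[[0,0,0.004,0,0,0,0],[0,0,0.004,0,0,0,0],[0,0,0.004,0,0,0,0],[0,0,0,0,0,0,0]]'
python3 d.py 0.6103 0.1728 0.066 0.955
```

```text
clock: 4.98
tcp_pos: [0.6097, 0.1724, 0.103]
orientation: [-3.14, 0.002, 0.954]
force: [-0.5, -0.0, -0.5]
grip_width: 0.0004
t 4.98 tcp [0.6097 0.1724 0.103 ] rpy [-3.14e+00  2.00e-03  9.54e-01] F [-0.49 -0.01 -0.48] w 0.0004
tool shift [0.0007 0.0003 0.019 ] rot [-0.0011  0.002  -0.0009]
clock: 5.32
tcp_pos: [0.6102, 0.1726, 0.092]
orientation: [-3.141, 0.001, 0.954]
force: [-0.0, -0.6, -0.2]
grip_width: 0.0003
t 5.32 tcp [0.6102 0.1726 0.092 ] rpy [-3.141e+00  1.000e-03  9.540e-01] F [-0.01 -0.65 -0.16] w 0.0003
tool shift [ 0.0002 -0.      0.012 ] rot [-0.0005  0.0008 -0.001 ]
```

```bash
python3 -m jog '[[0,0,0.003,0,0,0,0],[0,0,0.003,0,0,0,0],[0,0,0,0,0,0,0]]'
python3 -m jog '[[0,0,0.002,0,0,0,0],[0,0,0.002,0,0,0,0],[0,0,0,0,0,0,0]]'
python3 -m jog '[[0,0,0.002,0,0,0,0],[0,0,0,0,0,0,0]]'
python3 d.py 0.6103 0.1728 0.0645 0.955
```

```text
clock: 5.57
tcp_pos: [0.6115, 0.1725, 0.0869]
orientation: [3.14, -0.001, 0.953]
force: [1.4, -0.5, 1.2]
grip_width: 0.0003
clock: 5.82
tcp_pos: [0.6119, 0.1722, 0.0831]
orientation: [3.139, -0.001, 0.953]
force: [2.3, -2.8, 4.2]
grip_width: 0.0
clock: 5.98
tcp_pos: [0.612, 0.1722, 0.0813]
orientation: [3.139, -0.001, 0.953]
force: [3.7, -3.0, 5.3]
grip_width: 0.0001
t 5.98 tcp [0.612  0.1722 0.0813] rpy [ 3.139e+00 -1.000e-03  9.530e-01] F [ 3.67 -2.99  5.26] w 0.0001
tool shift [-0.0005 -0.0017  0.0028] rot [ 0.0024 -0.0011 -0.0019]
```

The tip feels about 4.7 N sideways towards box +x, so I'll ease it that way (tool +y) while going on down.

```bash
python3 -m jog '[[0,0.002,0.0005,0,0,0,0],[0,0,0,0,0,0,0]]'
python3 -m jog '[[0,0.001,0.001,0,0,0,0],[0,0,0,0,0,0,0]]'
python3 d.py 0.6103 0.1728 0.0645 0.955
```

```text
clock: 6.15
tcp_pos: [0.6122, 0.172, 0.0805]
orientation: [-3.141, -0.0, 0.954]
force: [0.9, -1.1, 5.1]
grip_width: 0.0003
clock: 6.32
tcp_pos: [0.6124, 0.172, 0.0795]
orientation: [-3.14, -0.0, 0.955]
force: [-1.6, -0.8, 6.0]
grip_width: 0.0004
t 6.32 tcp [0.6124 0.172  0.0795] rpy [-3.14  -0.     0.955] F [-1.62 -0.84  6.04] w 0.0004
tool shift [-0.0006 -0.0021  0.001 ] rot [-0.0013 -0.0003 -0.0005]
```

```bash
python3 -m jog '[[0,0,0.001,0,0,0,0],[0,0,0,0,0,0,0]]'
python3 -m jog '[[0,0,0.001,0,0,0,0],[0,0,0,0,0,0,0]]'
python3 -m jog '[[0,0,0.001,0,0,0,0],[0,0,0,0,0,0,0]]'
python3 d.py 0.6103 0.1728 0.0645 0.955
```

```text
clock: 6.48
tcp_pos: [0.6124, 0.172, 0.0792]
orientation: [-3.141, -0.0, 0.955]
force: [-3.3, -2.3, 11.7]
grip_width: 0.0007
clock: 6.65
tcp_pos: [0.6125, 0.1721, 0.079]
orientation: [-3.141, 0.0, 0.955]
force: [-5.8, -3.2, 18.6]
grip_width: 0.0004
clock: 6.82
tcp_pos: [0.6125, 0.1721, 0.0788]
orientation: [-3.141, 0.0, 0.954]
force: [-8.1, -3.4, 23.2]
grip_width: 0.0005
t 6.82 tcp [0.6125 0.1721 0.0788] rpy [-3.141  0.     0.954] F [-8.14 -3.43 23.23] w 0.0005
tool shift [-0.0007 -0.0022  0.0003] rot [-0.0001  0.0003 -0.0005]
```

The force climbed to 23 N with hardly any further travel and the tip at 64.8 mm, which is the rocker's end stop. I'll lift off and check.

```bash
python3 -m jog '[[0,0,-0.004,0,0,0,0],[0,0,-0.01,0,0,0,0],[0,0,-0.03,0,0,0,0],[0,0,-0.03,0,0,0,0],[0,0,-0.03,0,0,0,0]]'
python3 -m jog '[[0.02,-0.005,-0.01,0,0,0.12,0],[0,0,0,0,0,0.12,0],[0,0,0,0,0,0.12,0],[0,0,0,0,0,0.12,0],[0,0,0,0,0,0.12,0]]'
python3 -m jog '[[0,0,0,0,0,0.12,0],[0,0,0,0,0,0.12,0],[0,0,0,0,0,0.115,0],[0,0.04,0,0,0,0,0],[0,0.04,0,0,0,0,0]]'
python3 -m jog '[[0,0.04,0,0,0,0,0],[0,0.04,0,0,0,0,0],[0,0.04,0,0,0,0,0],[0,0.04,0,0,0,0,0],[0,0.04,0,0,0,0,0]]'
python3 -m jog '[[-0.02,0.035,0,0,0,0,0],[-0.02,0.035,0,0,0,0,0],[-0.02,0.035,0,0,0,0,0],[-0.02,0.03,0,0,0,0,0],[-0.02,0.02,0,0,0,0,0]]'
python3 d.py 0.5162 -0.251 0.1 0
python3 - <<'E'
from h import *
vv,uu=np.mgrid[0:400,0:640]
for n in("top","side"):
    F=grab_frame(n); np.savez(f"/tmp/{n}2.npz",**{k:np.array(v) for k,v in F.items()}); P=world(F,uu,vv); c0=np.array([.5875,.189])
    cv2.imwrite(f"pics/{n}2.png",F["img"])
    d=np.hypot(P[...,0]-c0[0],P[...,1]-c0[1])
    m=(d<.12)&(abs(P[...,2]-.05)<.006);print(n,cv2.minAreaRect(P[m][:,:2].astype(np.float32)))
    m=(d<.045)&(P[...,2]>.055)
    a=-0.616; q=P[m]; X=(q[:,:2]-c0)@[np.cos(a),np.sin(a)]; Y=(q[:,:2]-c0)@[-np.sin(a),np.cos(a)]
    s=abs(Y)<.012
    print([(round(lo+.004,3),q[s&(X>=lo)&(X<lo+.008),2].mean().round(4)) for lo in np.arange(-.032,.03,.008)])
E
```

```text
clock: 7.23
tcp_pos: [0.612, 0.1714, 0.181]
orientation: [-3.14, 0.001, 0.955]
force: [-0.5, -0.1, -0.2]
grip_width: 0.0003
clock: 7.65
tcp_pos: [0.6198, 0.1908, 0.1901]
orientation: [-3.141, 0.001, 0.349]
force: [0.4, -0.1, 0.9]
grip_width: 0.0006
clock: 8.07
tcp_pos: [0.6193, 0.1137, 0.1904]
orientation: [-3.139, 0.0, 0.005]
force: [1.2, -1.6, -0.6]
grip_width: 0.0004
clock: 8.48
tcp_pos: [0.6195, -0.091, 0.1902]
orientation: [-3.141, 0.001, -0.0]
force: [0.8, 0.0, 0.1]
grip_width: 0.0005
clock: 8.9
tcp_pos: [0.5181, -0.2478, 0.1899]
orientation: [3.141, 0.001, -0.004]
force: [-0.1, -1.7, -0.1]
grip_width: 0.0003
t 8.9 tcp [ 0.5181 -0.2478  0.1899] rpy [ 3.141e+00  1.000e-03 -4.000e-03] F [-0.1  -1.7  -0.11] w 0.0003
tool shift [-0.0018  0.0032  0.0759] rot [ 0.0004  0.0008 -0.0041]
top ((0.5873481035232544, 0.1878524124622345), (0.13014286756515503, 0.1296837329864502), 54.50967788696289)
[(np.float64(-0.028), np.float64(0.0755)), (np.float64(-0.02), np.float64(0.075)), (np.float64(-0.012), np.float64(0.0733)), (np.float64(-0.004), np.float64(0.0711)), (np.float64(0.004), np.float64(0.0682)), (np.float64(0.012), np.float64(0.0674)), (np.float64(0.02), np.float64(0.0646)), (np.float64(0.028), np.float64(0.0628))]
side ((0.5869975686073303, 0.1900731921195984), (0.1332496851682663, 0.13077054917812347), 53.62818908691406)
[(np.float64(-0.028), np.float64(0.0735)), (np.float64(-0.02), np.float64(0.0747)), (np.float64(-0.012), np.float64(0.0723)), (np.float64(-0.004), np.float64(0.0706)), (np.float64(0.004), np.float64(0.0682)), (np.float64(0.012), np.float64(0.067)), (np.float64(0.02), np.float64(0.0645)), (np.float64(0.028), np.float64(0.0618))]
```

View pics/top2.png

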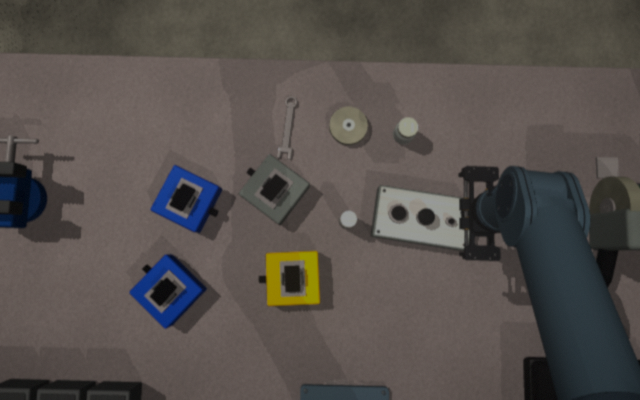

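View pics/side2.png

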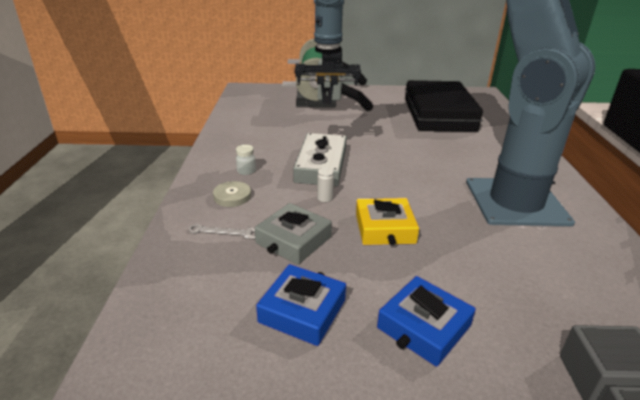

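The rocker now slopes the other way: the +x end is at about 63 mm and 24 mm out is about 64 mm, so it is on. The box centre and angle are unchanged to within 1 mm. The gripper is above the console's right end. Next is the pin at about (0.516, -0.251).

```bash
python3 -m jog '[[-0.001,0.0015,0.02,0,0,0,0],[-0.001,0.001,0.02,0,0,0,0],[0,0,0.02,0,0,0,0],[0,0,0.015,0,0,0,0],[0,0,0,0,0,0,0]]'
python3 -m jog '[[0,0,0,0,0,0,0]]'
python3 d.py 0.516 -0.2508 0.07 0
python3 - <<'E'
from h import *
f=grab_frame("side"); np.savez("/tmp/side3.npz",**{k:np.array(v) for k,v in f.items()})
cv2.imwrite("pics/side3.png",cv2.resize(f["img"][80:200,260:420],(800,600),interpolation=cv2.INTER_CUBIC))
f=grab_frame("top"); cv2.imwrite("pics/top3.png",cv2.resize(f["img"][150:270,360:520],(800,600),interpolation=cv2.INTER_CUBIC))
E
```

```text
clock: 9.42
tcp_pos: [0.5165, -0.245, 0.1124]
orientation: [-3.138, 0.005, 0.0]
force: [-0.4, -0.6, -0.8]
grip_width: 0.0003
clock: 9.5
tcp_pos: [0.5181, -0.2457, 0.1149]
orientation: [-3.14, 0.001, 0.0]
force: [-0.4, 0.1, 0.4]
grip_width: 0.0008
t 9.5 tcp [ 0.5181 -0.2457  0.1149] rpy [-3.14e+00  1.00e-03  0.00e+00] F [-0.4   0.09  0.41] w 0.0008
tool shift [-0.0021  0.0052  0.0309] rot [-0.0016  0.0011  0.0004]
```

View pics/side3.png

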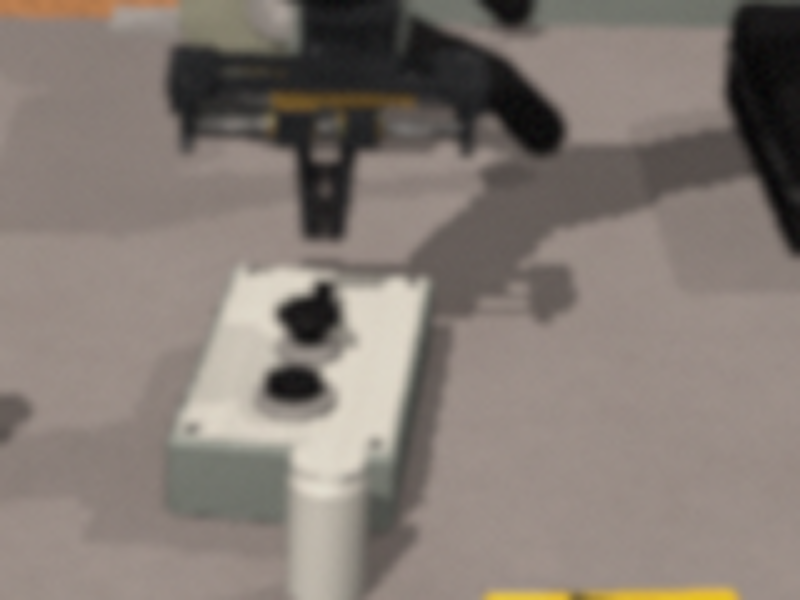

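View pics/top3.png

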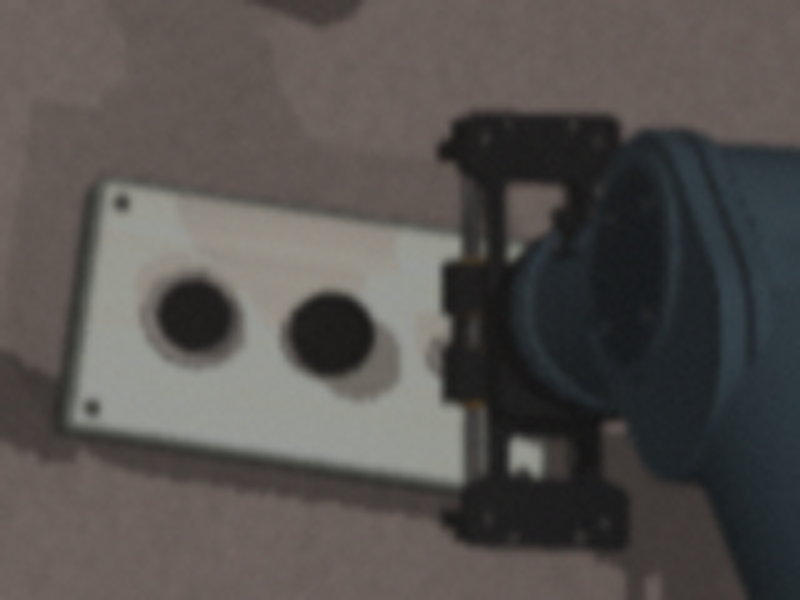

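The side crop shows closed fingertips at (325,235), behind the stop mushroom (312,320) and over the pin's place at the console's far end. The top crop agrees. I'll re-read the settled pose and correct it.

```bash
python3 -m jog '[[-0.002,0.005,0.02,0,0,0,0],[0,0,0,0,0,0,0],[0,0,0,0,0,0,0]]'
python3 d.py 0.516 -0.2508 0.067 0
```

```text
clock: 9.85
tcp_pos: [0.5159, -0.2521, 0.0956]
orientation: [-3.141, 0.001, -0.001]
force: [0.7, -0.1, 0.2]
grip_width: 0.0007
t 9.85 tcp [ 0.5159 -0.2521  0.0956] rpy [-3.141e+00  1.000e-03 -1.000e-03] F [ 0.69 -0.08  0.19] w 0.0007
tool shift [ 0.0001 -0.0013  0.0146] rot [-0.0001  0.0005 -0.0014]
```

```bash
python3 -m jog '[[0,-0.001,0.005,0,0,0,0],[0,0,0.005,0,0,0,0],[0,0,0.003,0,0,0,0],[0,0,0,0,0,0,0]]'
python3 -m jog '[[0,0,0.002,0,0,0,0],[0,0,0.002,0,0,0,0],[0,0,0,0,0,0,0]]'
python3 -m jog '[[0,0,0.002,0,0,0,0],[0,0,0,0,0,0,0]]'
python3 d.py 0.516 -0.2508 0.061 0
```

```text
clock: 10.18
tcp_pos: [0.5158, -0.2508, 0.0817]
orientation: [-3.141, 0.001, -0.001]
force: [0.8, 0.6, 0.2]
grip_width: 0.0005
clock: 10.43
tcp_pos: [0.5161, -0.2509, 0.0781]
orientation: [-3.142, -0.0, -0.001]
force: [0.2, 0.0, 0.4]
grip_width: 0.0004
clock: 10.6
tcp_pos: [0.5162, -0.251, 0.0761]
orientation: [3.142, -0.0, -0.001]
force: [0.2, 0.4, 0.4]
grip_width: 0.0002
t 10.6 tcp [ 0.5162 -0.251   0.0761] rpy [ 3.142e+00 -0.000e+00 -1.000e-03] F [0.18 0.4  0.4 ] w 0.0002
tool shift [-0.0002 -0.0002  0.0011] rot [ 0.     -0.0002 -0.0009]
```

```bash
python3 -m jog '[[0,0,0.001,0,0,0,0]]'
python3 -m jog '[[0,0,0.001,0,0,0,0]]'
python3 -c "
from h import *
f=grab_frame('side'); cv2.imwrite('pics/side4.png',cv2.resize(f['img'][100:190,270:390],(800,600),interpolation=cv2.INTER_CUBIC))
f=grab_frame('top'); cv2.imwrite('pics/top4.png',cv2.resize(f['img'][170:260,390:510],(800,600),interpolation=cv2.INTER_CUBIC))
s=read_state();print(s['tcp_pos'],s['force'])"
```

```text
clock: 10.68
tcp_pos: [0.5162, -0.251, 0.0754]
orientation: [3.142, -0.0, -0.001]
force: [-1.2, 1.5, 9.4]
grip_width: 0.0005
clock: 10.77
tcp_pos: [0.5163, -0.2511, 0.0751]
orientation: [3.141, -0.0, -0.001]
force: [-6.5, 2.1, 20.8]
grip_width: 0.0005
[ 0.51624739 -0.25108988  0.07519906] [-4.31565656  1.63024923 12.89774778]
```

View pics/side4.png

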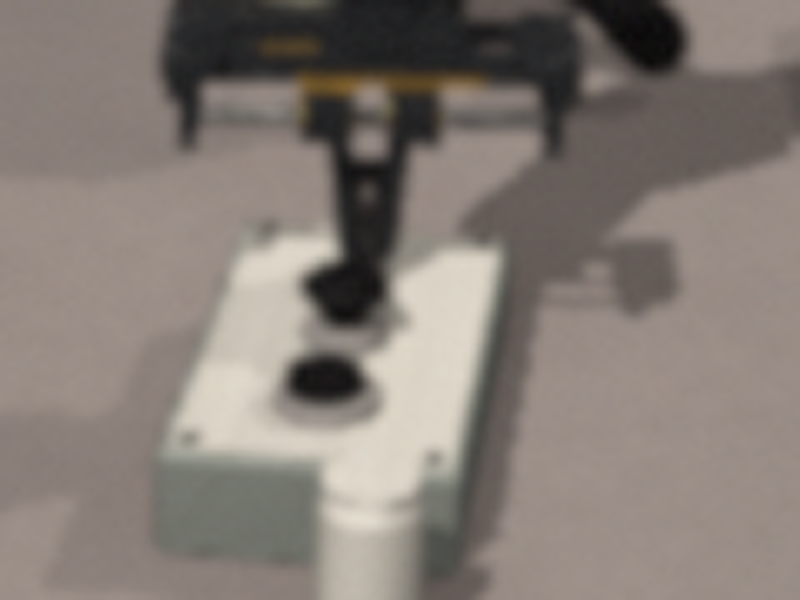

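View pics/top4.png

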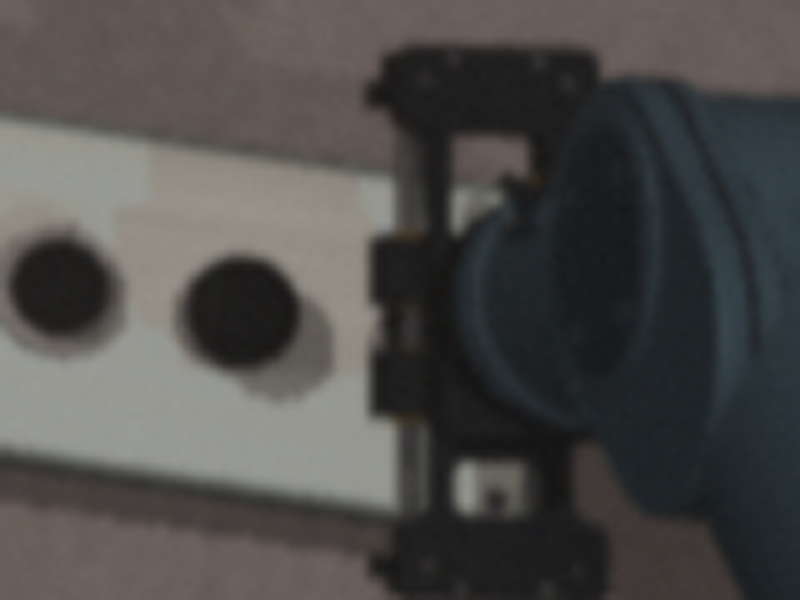

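A hard stop at tip height 61 mm, with up to 21 N, means the pin is bottomed. The crops show the tips on the pin with clear air to the mushroom at (345,290). I'll lift, go high over to the start button, and check the pin from there.

```bash
python3 -m jog '[[0,0,-0.005,0,0,0,0],[0,0,-0.02,0,0,0,0],[0,0,-0.03,0,0,0,0],[0,0,-0.03,0,0,0,0],[0,0,0,0,0,0,0]]'
python3 d.py 0.5328 -0.122 0.14 0
python3 -m jog '[[0.004,-0.03,0,0,0,0,0],[0.004,-0.03,0,0,0,0,0],[0.004,-0.03,0,0,0,0,0],[0.005,-0.039,0,0,0,0,0],[0,0,0,0,0,0,0]]'
python3 -m jog '[[0,0,0,0,0,0,0]]'
python3 d.py 0.5328 -0.122 0.075 0
python3 - <<'E'
from h import *
vv,uu=np.mgrid[0:400,0:640]
f=grab_frame("top"); cv2.imwrite("pics/top5.png",cv2.resize(f["img"][150:270,360:520],(800,600),interpolation=cv2.INTER_CUBIC))
F0=dict(np.load("/tmp/top0.npz"))
for F in(F0,f):
    P=world(F,uu,vv)
    for nm,c,r in(("pin",(.5162,-.2508),.005),("stop",(.5245,-.1865),.012),("start",(.5328,-.122),.01)):
        m=np.hypot(P[...,0]-c[0],P[...,1]-c[1])<r; q=P[m][:,2]; print(nm,m.sum(),np.percentile(q,[10,50,90]).round(4) if m.any() else "")
E
```

```text
clock: 11.28
tcp_pos: [0.5193, -0.2522, 0.1644]
orientation: [3.138, -0.008, -0.001]
force: [0.8, -0.5, 1.1]
grip_width: 0.0005
t 11.28 tcp [ 0.5193 -0.2522  0.1644] rpy [ 3.138e+00 -8.000e-03 -1.000e-03] F [ 0.77 -0.51  1.06] w 0.0005
tool shift [ 0.0133 -0.1302  0.0101] rot [ 0.0034 -0.0078 -0.0012]
clock: 11.7
tcp_pos: [0.5344, -0.1129, 0.1596]
orientation: [-3.137, -0.002, 0.009]
force: [-0.0, 0.9, -0.2]
grip_width: 0.0006
clock: 11.78
tcp_pos: [0.5336, -0.1193, 0.1592]
orientation: [-3.141, -0.0, 0.004]
force: [0.6, -0.9, 0.3]
grip_width: 0.0009
t 11.78 tcp [ 0.5336 -0.1193  0.1592] rpy [-3.141 -0.     0.004] F [ 0.56 -0.9   0.33] w 0.0009
tool shift [-0.0008  0.0028  0.0702] rot [-0.0009 -0.0004  0.0042]
pin 13 [0.0652 0.0664 0.0675]
stop 79 [0.0808 0.0836 0.0858]
start 53 [0.0638 0.066  0.0685]
pin 0 
stop 0 
start 126 [0.5141 0.5309 0.5376]
```

View pics/top5.png

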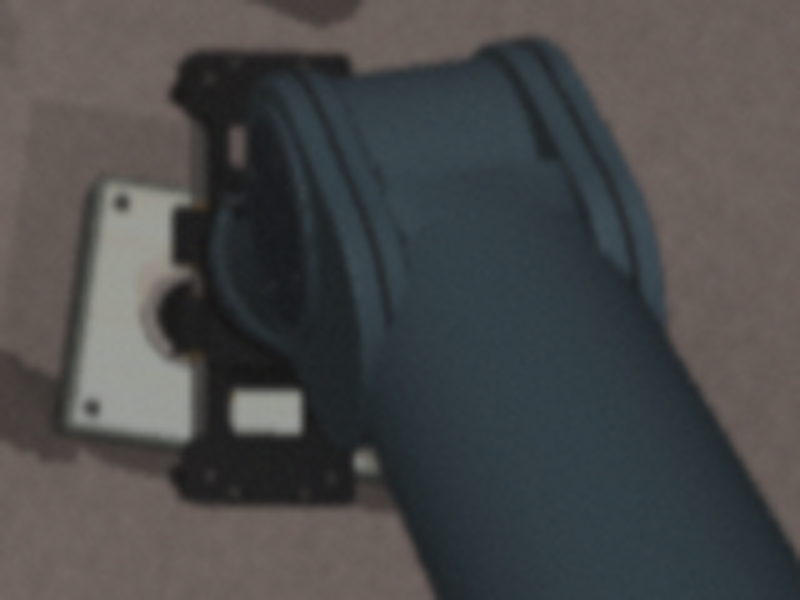

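The wrist hides the pin. There is time to spare, so I'll step aside, verify it, and come back.

```bash
python3 -m jog '[[0,-0.04,-0.01,0,0,0,0],[0,-0.04,-0.01,0,0,0,0],[0,-0.04,0,0,0,0,0],[0,-0.04,0,0,0,0,0],[0,-0.04,0,0,0,0,0]]'
python3 - <<'E'
from h import *
vv,uu=np.mgrid[0:400,0:640]
f=grab_frame("top"); cv2.imwrite("pics/top6.png",cv2.resize(f["img"][150:270,360:520],(800,600),interpolation=cv2.INTER_CUBIC))
F0=dict(np.load("/tmp/top0.npz"))
for F in(F0,f):
    P=world(F,uu,vv)
    for nm,c,r in(("pin",(.5162,-.2508),.005),("stop",(.5245,-.1865),.012),("start",(.5328,-.122),.01)):
        m=np.hypot(P[...,0]-c[0],P[...,1]-c[1])<r; q=P[m][:,2]; print(nm,m.sum(),np.percentile(q,[10,50,90]).round(4) if m.any() else "")
E
python3 d.py 0.5328 -0.122 0.1 0
```

```text
clock: 12.25
tcp_pos: [0.5337, 0.0774, 0.1792]
orientation: [3.141, -0.001, -0.005]
force: [0.2, -0.7, -0.0]
grip_width: 0.0004
pin 13 [0.0652 0.0664 0.0675]
stop 79 [0.0808 0.0836 0.0858]
start 53 [0.0638 0.066  0.0685]
pin 12 [0.0589 0.0616 0.0627]
stop 78 [0.0814 0.0831 0.0861]
start 52 [0.0636 0.0667 0.0684]
t 12.3 tcp [0.533  0.0883 0.18  ] rpy [-3.135e+00 -2.000e-03  6.000e-03] F [-0.77  7.06  1.03] w 0.0004
tool shift [-0.0016  0.2107  0.0647] rot [-0.0063 -0.0019  0.0063]
```

View pics/top6.png

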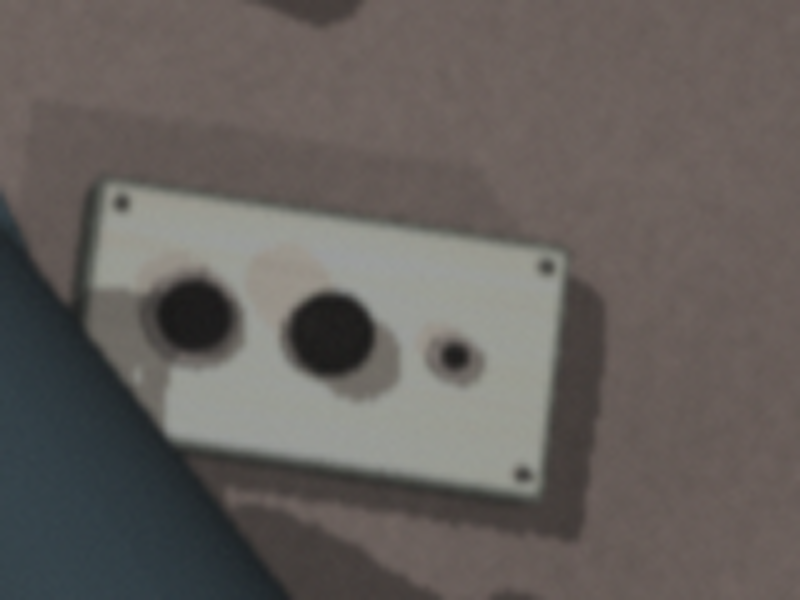

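The pin at crop (455,355) measures 61.6 mm (it was 66.4 mm). Stop and start are unchanged. Back to the start button.

```bash
python3 -m jog '[[0,0.04,0,0,0,0,0],[0,0.04,0,0,0,0,0],[0,0.04,0,0,0,0,0],[0,0.04,0,0,0,0,0],[0,0.038,0.01,0,0,0,0]]'
python3 -m jog '[[0,0,0.02,0,0,0,0],[0,0,0.02,0,0,0,0],[0,0,0.01,0,0,0,0],[0,0,0,0,0,0,0],[0,0,0,0,0,0,0]]'
python3 d.py 0.5328 -0.122 0.07 0
```

```text
clock: 12.72
tcp_pos: [0.5337, -0.1248, 0.1703]
orientation: [3.14, -0.003, -0.004]
force: [0.4, 0.2, 0.1]
grip_width: 0.0001
clock: 13.13
tcp_pos: [0.533, -0.1204, 0.1191]
orientation: [-3.141, 0.001, -0.001]
force: [0.3, 0.6, 0.4]
grip_width: 0.0005
t 13.13 tcp [ 0.533  -0.1204  0.1191] rpy [-3.141e+00  1.000e-03 -1.000e-03] F [0.28 0.55 0.42] w 0.0005
tool shift [-0.0001  0.0016  0.0351] rot [-0.0001  0.0009 -0.0012]
```

```bash
python3 -m jog '[[0,0.001,0.01,0,0,0,0],[0,0,0.01,0,0,0,0],[0,0,0.008,0,0,0,0],[0,0,0.004,0,0,0,0],[0,0,0,0,0,0,0]]'
python3 d.py 0.5328 -0.122 0.061 0
```

```text
clock: 13.55
tcp_pos: [0.5324, -0.1208, 0.0861]
orientation: [-3.141, 0.002, -0.001]
force: [-0.6, -0.1, -0.3]
grip_width: 0.0007
t 13.55 tcp [ 0.5324 -0.1208  0.0861] rpy [-3.141e+00  2.000e-03 -1.000e-03] F [-0.59 -0.07 -0.3 ] w 0.0007
tool shift [0.0004 0.0012 0.0111] rot [-0.0003  0.0019 -0.0005]
```

```bash
python3 -m jog '[[0,0,0.004,0,0,0,0],[0,0,0.003,0,0,0,0],[0,0,0.003,0,0,0,0],[0,0,0.002,0,0,0,0]]'
python3 -m jog '[[0,0,0.001,0,0,0,0],[0,0,0,0,0,0,0]]'
```

```text
clock: 13.88
tcp_pos: [0.5335, -0.121, 0.0753]
orientation: [3.142, -0.001, -0.001]
force: [-2.0, -0.3, 11.7]
grip_width: 0.0004
clock: 14.05
tcp_pos: [0.5336, -0.121, 0.0754]
orientation: [3.141, -0.0, -0.001]
force: [-4.0, 0.7, 13.0]
grip_width: 0.0005
```

```bash
python3 -m jog '[[0,0,0.0005,0,0,0,0],[0,0,0,0,0,0,0],[0,0,0,0,0,0,0],[0,0,0,0,0,0,0],[0,0,0,0,0,0,0]]'
python3 -m jog '[[0,0,0,0,0,0,0],[0,0,0,0,0,0,0],[0,0,0,0,0,0,0],[0,0,0,0,0,0,0],[0,0,0,0,0,0,0]]'
python3 -m jog '[[0,0,0,0,0,0,0],[0,0,0,0,0,0,0],[0,0,0,0,0,0,0],[0,0,0,0,0,0,0],[0,0,0,0,0,0,0]]'
python3 -m jog '[[0,0,0,0,0,0,0],[0,0,0,0,0,0,0],[0,0,0,0,0,0,0]]'
python3 -m jog '[[0,0,-0.005,0,0,0,0],[0,0,-0.015,0,0,0,0],[0,0,-0.03,0,0,0,0],[0,0,-0.03,0,0,0,0],[0,0,-0.03,0,0,0,0]]'
python3 -m jog '[[0,-0.04,0,0,0,0,0],[0,-0.04,0,0,0,0,0],[0,-0.04,0,0,0,0,0],[0,-0.04,0,0,0,0,0],[0,-0.02,0,0,0,0,0]]'
python3 - <<'E'
from h import *
vv,uu=np.mgrid[0:400,0:640]
F0=dict(np.load("/tmp/top0.npz")); S0=dict(np.load("/tmp/side0.npz"))
f=grab_frame("top"); cv2.imwrite("pics/top7.png",f["img"])
g=grab_frame("side"); cv2.imwrite("pics/side7.png",g["img"])
for F in(F0,f):
    P=world(F,uu,vv)
    for nm,c,r in(("pin",(.5162,-.2508),.005),("stop",(.5245,-.1865),.012),("start",(.5328,-.122),.01)):
        m=np.hypot(P[...,0]-c[0],P[...,1]-c[1])<r; q=P[m][:,2]; print(nm,m.sum(),np.percentile(q,[10,50,90]).round(4) if m.any() else "")
P=world(g,uu,vv);c0=np.array([.5875,.189]);d=np.hypot(P[...,0]-c0[0],P[...,1]-c0[1])
m=(d<.12)&(abs(P[...,2]-.05)<.006);print(cv2.minAreaRect(P[m][:,:2].astype(np.float32)))
s=read_state();print(s["clock"],s["tcp_pos"],s["force"])
E
```

```text
clock: 14.47
tcp_pos: [0.5336, -0.121, 0.0753]
orientation: [3.141, -0.001, -0.001]
force: [-5.4, 1.2, 17.8]
grip_width: 0.0002
clock: 14.88
tcp_pos: [0.5336, -0.121, 0.0753]
orientation: [3.141, -0.001, -0.001]
force: [-5.0, 1.4, 18.8]
grip_width: 0.0005
clock: 15.3
tcp_pos: [0.5336, -0.121, 0.0753]
orientation: [3.141, -0.001, -0.001]
force: [-5.5, 0.6, 18.2]
grip_width: 0.0003
clock: 15.55
tcp_pos: [0.5336, -0.121, 0.0753]
orientation: [3.141, -0.001, -0.001]
force: [-5.6, 0.7, 17.3]
grip_width: 0.0002
clock: 15.97
tcp_pos: [0.5327, -0.121, 0.1846]
orientation: [-3.141, 0.001, -0.001]
force: [1.2, -0.6, 0.6]
grip_width: 0.0007
clock: 16.38
tcp_pos: [0.5328, 0.0646, 0.1842]
orientation: [-3.139, -0.001, 0.004]
force: [0.6, 0.6, 0.7]
grip_width: 0.0006
pin 13 [0.0652 0.0664 0.0675]
stop 79 [0.0808 0.0836 0.0858]
start 53 [0.0638 0.066  0.0685]
pin 12 [0.0582 0.0599 0.0629]
stop 80 [0.0806 0.0832 0.0854]
start 52 [0.0637 0.0665 0.0699]
((0.5869520902633667, 0.18931844830513), (0.1324196606874466, 0.13180142641067505), 54.96910095214844)
16.4833 [0.5329412  0.06412147 0.18410868] [ 0.11955093 -0.54574659  0.2036359 ]
```

View pics/top7.png

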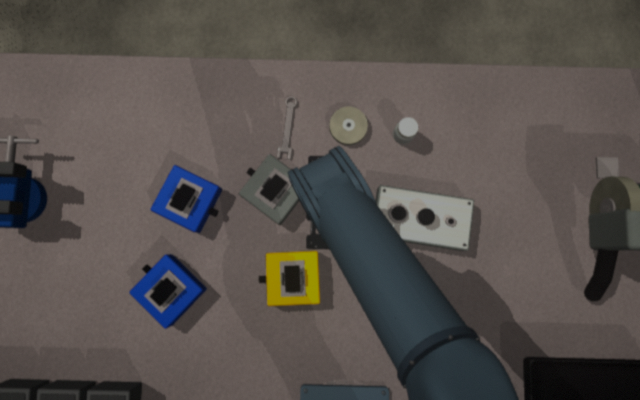

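View pics/side7.png

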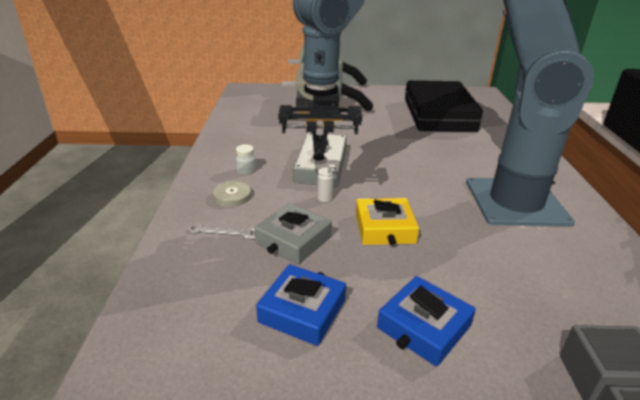

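The pictures show all bystanders where they were: tin (349,219), wrench (288,127), jar (407,130) and wheel (349,126). The grey box (275,188) has its rocker on, the pin is in, the start button is back out, and the arm is clear. I'll hand in.

```bash
python3 -m jog '[[0,0,-0.02,0,0,0,0],[0,0,0,0,0,0,0],[0,0,0,0,0,0,0]]'; python3 -c "
from bench import *
print(close_job())"
```

```text
clock: 16.73
tcp_pos: [0.534, 0.0577, 0.2041]
orientation: [3.141, -0.002, -0.003]
force: [-0.6, -0.2, -0.4]
grip_width: 0.0006
the job is handed in; nothing more can be done
None
```

I pressed all three controls with closed fingertips in the order asked and handed the job in at 16.7 s of the 48 s allowed.

- **Dust extractor:** I pushed the raised end of the grey box's rocker down to its stop (23 N, fingertips 64.8 mm above the bench). The depth images afterwards showed the rocker sloping the other way, about 64 mm high at 24 mm from the pivot. The box stayed where it was, to within about 1–2 mm of image noise. For a moment I felt about 4.7 N of sideways force, and I eased it off straight away.
- **Breaker pin:** I pressed it to a hard stop at 61 mm (up to 21 N). The top camera measured it at 61.6 mm after release and 59.9 mm later, which agrees within noise (66.4 mm before), so it stayed in. I felt almost nothing of its 3 N friction on the way down and relied on the hard stop and these images.
- **Start button:** I held it fully in for about 1.6 s at 13–19 N, then let go. It sprang back to its original height.
- **Left alone:** The stop button's height did not change. The tin, wrench, jar, spare wheel and look-alike boxes look unmoved in the last pictures, and the arm ended clear of everything.

No check failed. No direct reading of the three controls' positions was available, so these results come from forces, fingertip heights and camera depth, which is good to about 1–2 mm.

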